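# Turn a tile over on the turning ramp and lay it in the kiln shelf's free place

### The job

One of the two clay tiles on the wooden ware board still lies with its ribbed back up. Drop it over the metal nosing of the turning ramp so that it turns over as it falls onto the slide, then pick it up from there and lay it gently, plain face up, in the one free place of the row on the kiln shelf, square and evenly spaced with the two tiles there. Leave everything else where it is.

Things in the scene. Friction and masses are not known exactly. Their poses are not given: they have to be found in the camera images.
- tile: the tile to turn: biscuit-fired clay tile, 50 x 50 x 8 mm, about 40 g, one side plain, the other (the back) with three raised ribs, 9 mm wide and 3 mm high (counted in the 8 mm). It starts on the ware board, ribbed back up. Origin: middle of the tile (half-way through its 8 mm). Its z axis points out of the ribbed back (up at the start, down when the job is done); x and y run along its sides
- ramp: turning ramp, fixed: plywood base 210 x 150 x 12 mm, upright 15 mm thick and 165 mm high across its far end, rubber-faced slide 150 mm wide that starts at the upright's near face, 65 mm below its top, and descends at 30 degrees to -x for 130 mm along the slope, down to a stop strip 14 mm above the slide. No side walls. Origin: middle of the base, at the bench top; x from stop to upright, y along the nosing
- nosing (a point): middle of the nosing: the upright's sharp metal upper edge on the slide's side, 165 mm above the bench; axes as the ramp's. The upright reaches 15 mm behind it (+x) and 75 mm to either side (y). A tile let go level, 3 to 20 mm above it, with a 3 to 12 mm strip over the upright and the rest out over the slide, tips over this edge and mostly lands turned over; one that misses it lands unturned
- slide_middle (a point): middle of the slide's surface, half-way between upright and stop (axes as the ramp's, not tilted). Where on the slide and how squarely the tile comes to rest varies
- ware_board: wooden board 240 x 115 mm, its top face 24 mm above the bench, fixed; on it lie the tile to turn and one more tile. Origin: middle of its top face, x along its length
- board_tile: the other tile on the ware board, to be left alone: biscuit-fired clay tile, 50 x 50 x 8 mm, about 40 g, one side plain, the other (the back) with three raised ribs, 9 mm wide and 3 mm high (counted in the 8 mm); it lies plain face up. Origin: its middle; z points out of its plain face
- kiln_shelf: pale ceramic kiln shelf, fixed, 250 x 110 x 15 mm on two props, its top face 35 mm above the bench. It has three tile places in a row, 80 mm apart: two are taken, one is free (which one varies). Origin: middle of its top face, x along its length and along the row, y across
- place_1 (a point): middle of the first place on the kiln shelf's top face, at x = -80 mm of the shelf (axes as the shelf's)
- place_2 (a point): middle of the second place, in the middle of the shelf's top face
- place_3 (a point): middle of the third place, at x = +80 mm of the shelf
- shelf_tile_1: a tile already laid on the kiln shelf, in any of the three places: biscuit-fired clay tile, 50 x 50 x 8 mm, about 40 g, one side plain, the other (the back) with three raised ribs, 9 mm wide and 3 mm high (counted in the 8 mm); plain face up. Origin: its middle
- shelf_tile_2: another tile already laid on the kiln shelf, in another place: biscuit-fired clay tile, 50 x 50 x 8 mm, about 40 g, one side plain, the other (the back) with three raised ribs, 9 mm wide and 3 mm high (counted in the 8 mm); plain face up. Origin: its middle
- bottle: white plastic bottle with green cap, 64 mm wide, 170 mm high, standing to the right; origin: middle of its underside
- bowl: white ceramic bowl, 130 mm wide, 65 mm high, beyond the left hand board or shelf; origin: middle of its underside
- kiln_post: pale ceramic kiln post, 40 x 40 x 75 mm, upright, beyond the right hand board or shelf; origin: middle of its underside
- spatula: spatula, 200 mm long, lying beyond the ramp; its handle points to its -x
- brush: flat brush, 170 mm long, lying on the bench between the robot and the ramp; its handle points to its -x
There are look-alikes about, which are no part of the job. Leave any turquoise look-alike of the tile alone.

How it is judged (in metres and radians):
On the way, in this order (a step that is already met when the one before it is completed fails the run):
1. the tile, ribbed back still up, is let go at the nosing of the turning ramp (contact force between the fingers and tile below 0.05 N and angle between tile's own z axis and vertical below 0.9 rad and x of tile in the frame of nosing between -0.06 and 0.03 m and y of tile in the frame of nosing between -0.1 and 0.1 m and z of tile in the frame of nosing above -0.025 m).
2. the tile rests on the slide, turned over (ribbed back down), and out of the fingers (contact force between the fingers and tile below 0.05 N and angle between tile's own z axis and vertical above 2.2 rad and distance between tile and slide_middle below 0.1 m and contact force between tile and ramp above 0.02 N and linear speed of tile below 0.03 m/s), for 0.2 s.
At the end, for the whole second after the job is handed in: the tile lies flat on the kiln shelf, plain face up, its middle within 14 mm of the middle of the free place and its sides within 0.2 rad of the shelf's, released and at rest; the other three tiles are within 10 mm and the bottle, bowl, kiln post, spatula and brush within 20 mm of where they were (((horizontal distance between tile and place_1 below 0.014 m and z of tile in the frame of place_1 below 0.008 m) or (horizontal distance between tile and place_2 below 0.014 m and z of tile in the frame of place_2 below 0.008 m) or (horizontal distance between tile and place_3 below 0.014 m and z of tile in the frame of place_3 below 0.008 m)) and angle between tile's own z axis and vertical above 3 rad and (angle between the x axis of tile and the x axis of kiln_shelf, either way round below 0.2 rad or angle between the x axis of tile and the y axis of kiln_shelf, either way round below 0.2 rad) and contact force between the fingers and tile below 0.05 N and linear speed of tile below 0.02 m/s and distance of each of board_tile, shelf_tile_1, shelf_tile_2 from where it was at the start of the episode below 0.01 m and distance of each of bottle, bowl, kiln_post, spatula, brush from where it was at the start of the episode below 0.02 m); the robot touches nothing.
It fails at once if the tile is dropped onto the kiln shelf from more than 16 mm (contact force between the fingers and tile below 0.05 N and z of tile in the frame of kiln_shelf above 0.02 m and x of tile in the frame of kiln_shelf between -0.12 and 0.12 m and y of tile in the frame of kiln_shelf between -0.055 and 0.055 m).
It fails at once if one of the other three tiles is shifted more than 20 mm (distance of any of board_tile, shelf_tile_1, shelf_tile_2 from where it was at the start of the episode above 0.02 m).
It fails at once if the bottle, bowl, kiln post, spatula or brush is shifted more than 40 mm (distance of any of bottle, bowl, kiln_post, spatula, brush from where it was at the start of the episode above 0.04 m).
It also fails if it takes over 58 s, if anything falls off the work surface, if the arm or the gripper's body presses on something with over 40 N, if the wrist force passes 120 N, or if a joint passes its speed limit or range.

### The arm

A 6-joint arm with a two-finger parallel gripper is mounted at the origin on the work surface. World frame = base frame: x ahead of the robot, y to its left, z up, the work surface at z = 0. Lengths are in mm, angles in rad, forces in N, time in s.
With the tool pointing down it reaches from about 275 to 825 mm from the base axis. Payload 4.9 kg.
Tool frame: the origin (TCP) lies on the mounting face of the last link; the fingertips stand 173 mm ahead of it and the grasp point (between the pads) lies 155 mm ahead of it; z points along the fingers, x is the direction in which the jaws open and shut, and the axes are right-handed (so a half turn about z gives the same grasp; the last joint's range is limited). The gripper opens to 85 mm and grips with 20 to 120 N. Pads are 22 mm wide; open, the fingers measure 114 mm over their backs; the gripper's body (76 mm by 85 mm) begins 54 mm behind the grasp point. The pads swing forward as they close: fully open they stand 13 mm farther back than shut.
Start: joints at [-1.347, 0.326, -0.193, 1.052, 0, 1.437], TCP at [192.631, -515.182, 404.681] pointing down, gripper open.
Joint ranges: [-2.65, 2.65], [-0.97, 1.79], [-1.3, 1.35], [-1.93, 2.1], [-1.47, 1.37], [-3.14, 3.14]. Speed limits (rad/s): [2.57, 2.57, 3.14, 3.14, 3.14, 3.14].

### API

Orientations are given as a unit quaternion [x, y, z, w].
In Python, from workcell import arm gives the robot as it stands.
- The arm moves only by the tool apply_moves, never from a script. Its argument "steps" is a list of rows, each a list of 3 entries, a list of its own where there are three numbers: the shift along the world's x, y, z in mm, then the turn, a rotation vector about the world's x, y, z in degrees, then the opening, from -1 (shut) to 1 (fully open), so that 0 is half open. A call has 1 to 10 rows; each row shifts and turns the commanded pose from where the row before left it; what a row does not reach is not made up. A row lasts 1/8 s, in which the tool goes at most 62.5 mm and 10.7 degrees, less where a joint would pass 70% of its speed; a pose out of reach is approached as far as the arm can. A call with a gripper value outside its range is refused whole. The fingers move at their own pace and stop on an object; "newtons" is the grip in N (left out, the last holds). Time passes only in rows, so rows that do not move let the fingers close. It gives the time, the measured TCP pose, the force and the opening at its end, in the units of the state.
- arm.get_state(): the state, without advancing time (a new reading comes with each control period).
- arm.read_camera(name): name is "side" or "top"; returns a dict with "color" (420x560x3 uint8, blue, green, red), "range_z" (420x560 float32, mm along the optical axis (not along the pixel's ray), 0 where there is no reading), "K" (3x3 intrinsics, pixels), "R" (3x3) and "t" (3): a world point X has camera coordinates R X + t. Camera axes: x right, y down, z forward; pixel columns grow to the right and rows downward; lengths in mm; the calibration is good to about 2 mm. A picture is of the moment at which its call begins.
- arm.finish_job(): hands the job in, once; it reports no verdict.
Trained networks look in the newest picture that a camera, given by its name, has taken for a name from the list of things; names that differ only in an ending like _2 or _b are one class to them, and where a whole thing is asked for, a point or a joint stands for the part that bears it (a point fixed in the world has none). Each returns a list of dicts, best first, with "conf" (0 to 1); they miss things now and then, are a little off and sometimes report something else, mostly with a low value. They report only what shows in the picture. A call takes as long as a camera call. They do not tell look-alikes from the thing itself.
- arm.outline_of(target, camera): "mask" (420x560 bool, what is visible of it).
- arm.place_of(target, camera): "centre" ([x, y, z] in mm, in the coordinates of the camera as it stood for that picture, good to about 4 mm: a listed point, or the origin of a listed thing).
The state is a dict: "time": time; "joint_positions": joint angles; "qd": joint speeds; "effort": joint torques, N m; "position": TCP position; "ee_rot": TCP orientation; "force": force on the tool from outside, world axes, zero at the start; "torque": the same for the moment, N m; "gripper_width": finger opening in mm.
Only numpy, scipy, OpenCV 4.12 (cv2) and the standard library are available. Lean on these libraries where they do the work, as an engineer would, in place of code of your own. Each camera call takes 0.05 s, during which the arm holds its last target. There are 200 camera calls.

## Working session

There is one attempt and no reset: what is moved stays moved. The work goes in short steps, Python scripts to look and compute and a tool call to move; the robot and the scene stay as the last step left them, time stands still between calls to the robot, and variables do not carry over. Pictures are saved under pics/ and viewed, about 8 in all and at most 12, crops included, and the job is handed in when it is done.

Besides the shell and the picture viewer there is one more tool, called after "Call:" in YAML: its name, and indented under it one key for each argument. apply_moves: Moves the arm, as the interface text tells. Its arguments: {"type":"object","properties":{"steps":{"type":"array"},"newtons":{"type":"number"}},"required":["steps"]}

```bash
mkdir -p pics; ls; cat > h.py <<'E'
import numpy as np, cv2
from workcell import arm
def w(c,p): return c["R"].T@(np.array(p)-c["t"])
def cloud(c):
    z=c["range_z"];v,u=np.mgrid[:z.shape[0],:z.shape[1]];K=c["K"]
    P=np.stack([(u-K[0,2])/K[0,0]*z,(v-K[1,2])/K[1,1]*z,z],-1)
    return (P-c["t"])@c["R"]
E
python3 - <<'E'
from h import *
cs={}
for n in("side","top"):
    c=arm.read_camera(n);cs[n]=c;cv2.imwrite(f"pics/{n}0.png",c["color"]);print(n,"cam at",(-c["R"].T@c["t"]).round())
    for t in["tile","nosing","slide_middle","ware_board","kiln_shelf","place_1","place_2","place_3","bottle","bowl","kiln_post","spatula","brush","ramp"]:
        for r in arm.place_of(t,n)[:6]:
            p=np.array(r["centre"]);q=c["K"]@p;print(t,round(r["conf"],2),w(c,p).round(),(q[:2]/q[2]).round())
np.savez("pics/c0.npz",**{n+k:cs[n][k] for n in cs for k in cs[n]})
print(arm.get_state())
E
```

```text
pics
side cam at [ 110.  856. 1133.]
tile 0.71 [ 556. -273.   29.] [321. 188.]
tile 0.71 [ 391. -424.    5.] [380. 182.]
tile 0.56 [ 551. -141.    5.] [306. 217.]
tile 0.47 [ 519. -420.    4.] [347. 172.]
nosing 0.65 [630.   6. 167.] [261. 202.]
slide_middle 0.73 [572.   5.  66.] [279. 231.]
slide_middle 0.68 [427. 298.  34.] [275. 333.]
ware_board 0.8 [ 494. -278.   23.] [338. 194.]
kiln_shelf 0.87 [506. 318.  34.] [245. 326.]
place_1 0.91 [504. 319.  35.] [245. 326.]
place_1 0.8 [428. 296.  33.] [275. 332.]
place_1 0.58 [579. 328.  32.] [220. 318.]
place_2 0.91 [504. 319.  35.] [245. 326.]
place_2 0.8 [428. 296.  33.] [275. 332.]
place_2 0.58 [579. 328.  32.] [220. 318.]
place_3 0.91 [504. 319.  35.] [245. 326.]
place_3 0.8 [428. 296.  33.] [275. 332.]
place_3 0.58 [579. 328.  32.] [220. 318.]
bottle 0.79 [ 711. -399.    4.] [297. 160.]
bowl 0.74 [744. 236.   3.] [191. 276.]
kiln_post 0.78 [ 734. -241.   -2.] [272. 184.]
spatula 0.61 [791. -21.  -3.] [225. 217.]
brush 0.58 [384. -34.   3.] [339. 258.]
ramp 0.7 [577.   3.   3.] [278. 244.]
ramp 0.51 [571.   2.  64.] [280. 231.]
top 
[... 1184 characters left out ...]
ime': 1.5, 'joint_positions': array([-1.34718895e+00,  3.26188479e-01, -1.92594053e-01,  1.05197672e+00,
       -2.28388517e-05,  1.43658398e+00]), 'qd': array([-4.55121591e-06, -5.47779680e-05, -5.45726933e-05,  2.39686302e-04,
       -7.73590002e-04,  9.50272598e-04]), 'effort': array([ 4.60290084e-04, -4.43327701e+01,  2.62753290e+01,  1.25636794e-03,
       -1.56927249e-04, -4.96589053e-06]), 'position': array([ 192.63500256, -515.18744738,  404.68937717]), 'ee_rot': array([ 8.21654697e-01, -5.69985577e-01,  5.97519939e-06,  2.09371357e-05]), 'force': array([-0.26388609, -0.34028723, -0.37513507]), 'torque': array([0.00818222, 0.06598531, 0.00899053]), 'gripper_width': 85.43524693670129}
```

```bash
python3 - <<'E'
import cv2
a=cv2.imread("pics/top0.png");
cv2.imwrite("pics/top0b.png",cv2.resize(a[100:340,110:480],(800,519),interpolation=cv2.INTER_CUBIC))
cv2.imwrite("pics/crop0.png",cv2.resize(a[190:320,310:470],(800,650)[:2] if 0 else (738,600),interpolation=cv2.INTER_CUBIC))
E
```

```text
(no output)
```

View pics/top0b.png

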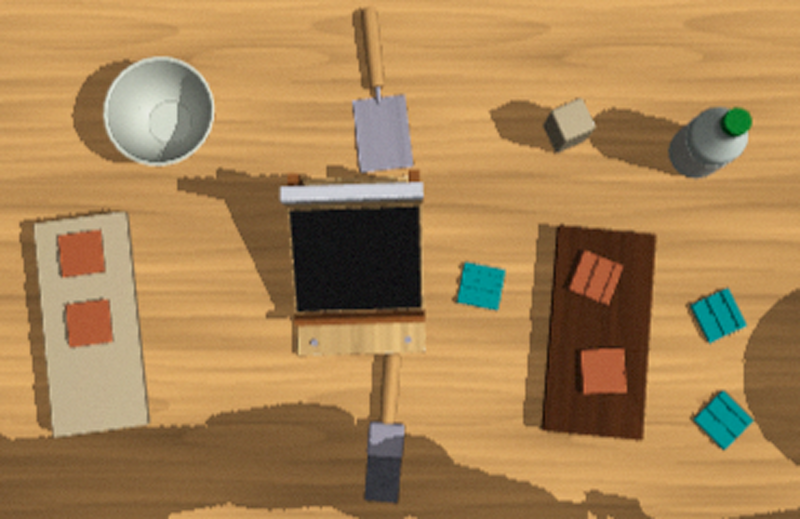

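View pics/crop0.png

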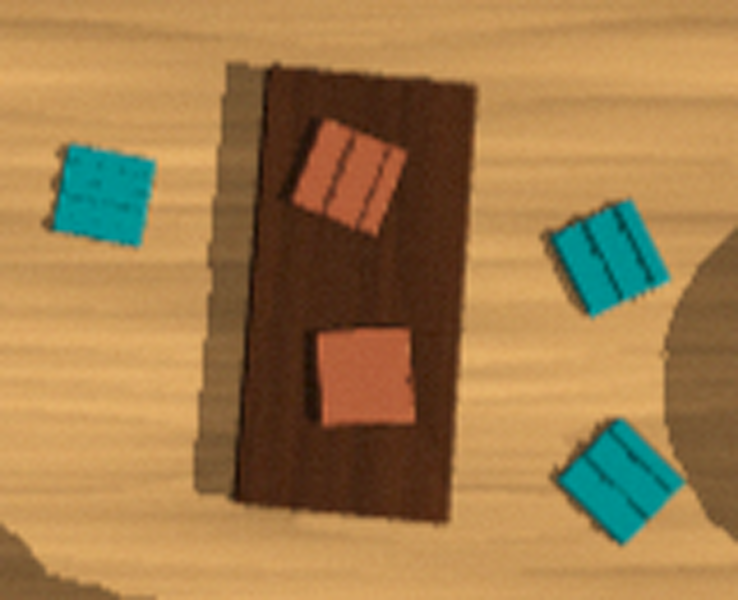

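The ribbed clay tile is at full-image px (386,228). What could be mistaken for it:
- plain clay tile on the board (387,272)
- turquoise look-alikes at (333,232), (442,245) and (442,293)
- plain tiles on the shelf at about (148,216) and (151,249)

The crop confirms that the one at (386,228) is clay-coloured and ribbed, so I choose that one. The free place is the robot-side end of the shelf, around (154,280).

```bash
cat >> h.py <<'E'
def clay(c,zlo=10,zhi=140):
    """clay tiles: list of (centre xyz, angle deg in xy mod 90, size)"""
    P=cloud(c);h=cv2.cvtColor(c["color"],cv2.COLOR_BGR2HSV)
    m=(((h[...,0]<14)|(h[...,0]>175))&(h[...,1]>120)&(h[...,2]>120)&(P[...,2]>zlo)&(P[...,2]<zhi)).astype(np.uint8)
    n,l,s,ce=cv2.connectedComponentsWithStats(m);o=[]
    for i in range(1,n):
        if s[i,4]<120: continue
        q=P[l==i];q=q[abs(q[:,2]-np.median(q[:,2]))<25];r=cv2.minAreaRect(q[:,:2].astype(np.float32))
        o.append((np.r_[np.array(r[0]),np.median(q[:,2])],r[2]%90,r[1],ce[i],q))
    return o
E
python3 - <<'E'
from h import *
d=np.load("pics/c0.npz")
for n in("top","side"):
    c={k:d[n+k] for k in("color","range_z","K","R","t")};P=cloud(c)
    print(n)
    for o in clay(c): print(o[0].round(1),o[1],np.round(o[2],1),o[3].round())
    def rect(m,name):
        k,l,s,_=cv2.connectedComponentsWithStats(m.astype(np.uint8));i=1+s[1:,4].argmax();q=P[l==i]
        r=cv2.minAreaRect(q[:,:2].astype(np.float32));print(name,np.round(r[0],1),np.round(r[1],1),round(r[2],2),np.median(q[:,2]).round(1),np.percentile(q[:,0],[1,99]).round(1),np.percentile(q[:,1],[1,99]).round(1))
    X,Y,Z=P[...,0],P[...,1],P[...,2]
    rect((Z>157)&(Z<175)&(abs(X-635)<40)&(abs(Y)<110),"upright")
    rect((Z>28)&(Z<50)&(abs(X-505)<170)&(abs(Y-318)<100),"shelf")
    rect((Z>16)&(Z<40)&(abs(X-495)<170)&(abs(Y+276)<100),"board")
    # slide plane
    m=(abs(X-575)<35)&(abs(Y-5)<50)&(Z>30)&(Z<110)
    A=np.c_[X[m],Y[m],np.ones(m.sum())];print("slide z=",np.linalg.lstsq(A,Z[m],rcond=None)[0].round(3))
E
```

```text
top
[584.4 329.   43.2] 8.02444076538086 [49.4 52.8] [147. 217.]
[ 556.3 -270.9   31.2] 67.01929473876953 [49.1 49.1] [385. 228.]
[503.3 317.3  43.6] 8.188767433166504 [48.7 53.5] [151. 249.]
[ 448.9 -277.3   32.3] 0.011308643035590649 [49.6 50.9] [389. 271.]
upright [636.5   7. ] [ 15.8 148.4] 1.84 165.0 [627.2 645.4] [-66.8  80.5]
shelf [504.8 317.7] [250.  112.4] 7.64 36.2 [382.1 627.4] [253.3 379. ]
board [ 495.7 -275. ] [116.3 240.7] 84.53 25.0 [377.7 612.6] [-335.7 -212.6]
slide z= [ 5.80000e-01  2.10000e-02 -2.64755e+02]
side
[583.7 326.2  43.2] 7.685497760772705 [47.4 44.4] [218. 314.]
[503.4 314.6  43.4] 6.578267574310303 [48.6 45.9] [246. 323.]
upright [635.9   6.9] [ 18.6 155. ] 1.76 164.0 [625.6 645.8] [-66.3  83.7]
shelf [503.8 317.2] [251.1 114.6] 7.26 35.7 [379.5 625.2] [255.2 382.5]
board [ 494.6 -274.2] [125.9 242.2] 84.65 24.6 [375.6 612.3] [-335.1 -209.8]
slide z= [ 5.65000e-01  1.50000e-02 -2.55494e+02]
```

Call:
apply_moves:
  steps:
    - [[26, 17, 0], [0, 0, 10], 0.5]
    - [[26, 17, 0], [0, 0, 10], 0.5]
    - [[26, 17, 0], [0, 0, 10], 0.5]
    - [[26, 17, 0], [0, 0, 10], 0.5]
    - [[26, 17, 0], [0, 0, 10], 0.5]
    - [[26, 17, 0], [0, 0, 10], 0.5]
    - [[26, 17, 0], [0, 0, 10], 0.5]
    - [[26, 17, 0], [0, 0, 10], 0.5]
    - [[26, 17, 0], [0, 0, 10], 0.5]
    - [[26, 17, 0], [0, 0, 10], 0.5]
  newtons: 25

```text
time: 2.75
position: [453.5, -344.6, 404.7]
ee_rot: [0.964, 0.266, 0.0, 0.0]
force: [-0.0, 0.1, 0.6]
gripper_width: 64.0
```

Call:
apply_moves:
  steps:
    - [[26, 18, -20], [0, 0, 9], 0.45]
    - [[26, 18, -25], [0, 0, 9], 0.45]
    - [[26, 18, -25], [0, 0, 9], 0.45]
    - [[25, 18, -25], [0, 0, 9], 0.45]
    - [[0, 1, -25], [0, 0, 0], 0.45]
    - [[0, 0, -25], [0, 0, 0], 0.45]
    - [[0, 0, 0], [0, 0, 0], 0.45]

```text
time: 3.62
position: [554.8, -271.5, 257.6]
ee_rot: [0.836, 0.548, -0.001, -0.002]
force: [-0.1, -0.7, 0.2]
gripper_width: 62.0
```

Call:
apply_moves:
  steps:
    - [[1, 0.5, -20], [0, 0, 0], 0.45]
    - [[0, 0, -20], [0, 0, 0], 0.45]
    - [[0, 0, -12], [0, 0, 0], 0.45]
    - [[0, 0, -7], [0, 0, 0], 0.45]
    - [[0, 0, 0], [0, 0, 0], 0.45]

```text
time: 4.25
position: [556.7, -271.8, 200.8]
ee_rot: [0.836, 0.548, -0.0, -0.0]
force: [0.2, -0.7, 0.6]
gripper_width: 62.1
```

```bash
python3 - <<'E'
from h import *
s=arm.get_state();print(s["position"],s["force"])
a=arm.read_camera("side")["color"]; b=arm.read_camera("top")["color"]
cv2.imwrite("pics/g1.png",np.hstack([cv2.resize(a[130:230,270:380],(396,360),interpolation=2),cv2.resize(b[180:280,330:440],(396,360),interpolation=2)]))
E
```

```text
[ 556.65253178 -271.79074381  200.82701959] [ 0.16135027 -0.68089885  0.56554717]
```

View pics/g1.png

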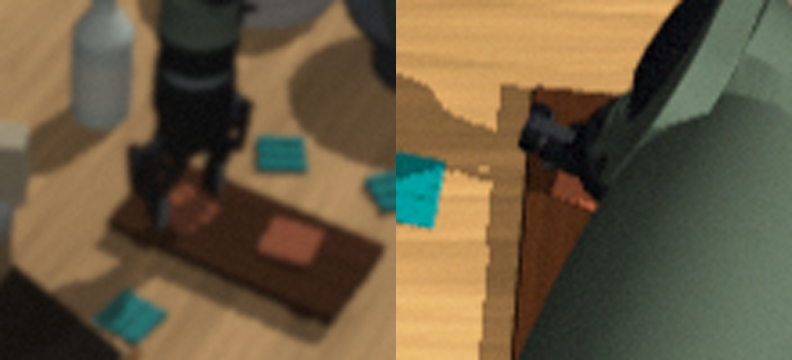

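The left half of the picture shows the fingers straddling the ribbed tile, at about px (190,205). I'll lower a little more and close.

Call:
apply_moves:
  steps:
    - [[0, 0, -4], [0, 0, 0], 0.45]
    - [[0, 0, 0], [0, 0, 0], -0.2]
    - [[0, 0, 0], [0, 0, 0], -0.2]
    - [[0, 0, 0], [0, 0, 0], -0.2]
    - [[0, 0, 0], [0, 0, 0], -0.2]
  newtons: 25

```text
time: 4.97
position: [556.7, -271.7, 196.8]
ee_rot: [0.836, 0.548, 0.0, 0.0]
force: [-0.4, -0.3, 1.2]
gripper_width: 48.7
```

Call:
apply_moves:
  steps:
    - [[0, 0, 10], [0, 0, 0], -0.2]
    - [[0, 0, 30], [0, 0, 0], -0.2]
    - [[0, 0, 40], [0, 0, 0], -0.2]
    - [[0, 0, 40], [0, 0, 0], -0.2]
    - [[5, 20, 40], [0, 0, 2], -0.2]
    - [[10, 50, 20], [0, 0, 5], -0.2]
    - [[10, 55, 10], [0, 0, 5], -0.2]
    - [[10, 55, 0], [0, 0, 5], -0.2]
    - [[10, 55, 0], [0, 0, 5], -0.2]
    - [[8, 35, 0], [0, 0, 3], -0.2]

```text
time: 6.22
position: [609.5, 0.9, 387.5]
ee_rot: [0.696, 0.718, 0.0, 0.0]
force: [0.0, 0.1, -0.1]
gripper_width: 48.9
```

Call:
apply_moves:
  steps:
    - [[2, 8, 0], [0, 0, 0.4], -0.2]
    - [[0, 0, -10], [0, 0, 0], -0.2]
    - [[0, 0, 0], [0, 0, 0], -0.2]

```text
time: 6.6
position: [611.0, 5.1, 375.4]
ee_rot: [0.696, 0.718, -0.001, -0.001]
force: [0.5, -0.8, -0.8]
gripper_width: 49.0
```

```bash
python3 - <<'E'
from h import *
s=arm.get_state();print(s["position"],s["ee_rot"],s["gripper_width"])
a=arm.read_camera("side"); 
P=cloud(a)
for o in clay(a,150,260): print(o[0].round(1),o[1],np.round(o[2],1),o[3],np.percentile(o[4],[2,98],axis=0).round(1))
b=arm.read_camera("top")
for o in clay(b,150,260): print(o[0].round(1),o[1],np.round(o[2],1),o[3],np.percentile(o[4],[2,98],axis=0).round(1))
cv2.imwrite("pics/d1.png",np.hstack([cv2.resize(x["color"][140:250,210:330],(393,360),interpolation=2) for x in(a,b)]))
E
```

```text
[611.04400664   5.08048236 375.44683155] [ 0.69600375  0.71803719 -0.00089037 -0.00076214] 48.988883098232314
```

View pics/d1.png

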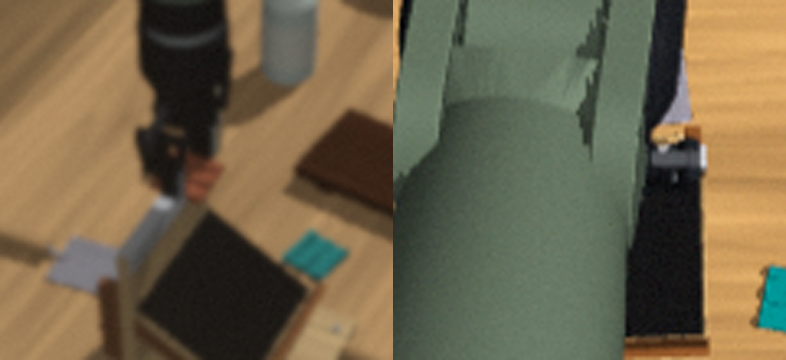

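The left half of the picture shows the tile still held, at about px (203,178), level and just over the nosing. The wrist hides it from the top camera. The TCP agrees with the plan: about 7 mm of strip over the upright. I'll lower and release.

Call:
apply_moves:
  steps:
    - [[0, 0, -15], [0, 0, 0], -0.2]
    - [[0, 0, -12], [0, 0, 0], -0.2]
    - [[0, 0, -2], [0, 0, 0], -0.2]
    - [[0, 0, 0], [0, 0, 0], -0.2]
    - [[0, 0, 0], [0, 0, 0], -0.2]

```text
time: 7.32
position: [611.8, 6.4, 348.1]
ee_rot: [0.695, 0.719, 0.0, 0.0]
force: [-0.5, -0.3, -1.3]
gripper_width: 48.8
```

Call:
apply_moves:
  steps:
    - [[0, 0, 0], [0, 0, 0], 1]
    - [[0, 0, 0], [0, 0, 0], 1]
    - [[0, 0, 0], [0, 0, 0], 1]
    - [[0, 0, 0], [0, 0, 0], 1]
    - [[0, 0, 0], [0, 0, 0], 1]
    - [[0, 0, 0], [0, 0, 0], 1]
    - [[0, 0, 0], [0, 0, 0], 1]

```text
time: 8.2
position: [611.6, 6.3, 347.7]
ee_rot: [0.695, 0.719, 0.0, -0.0]
force: [1.3, -0.3, -0.3]
gripper_width: 85.7
```

Call:
apply_moves:
  steps:
    - [[0, 0, 15], [0, 0, 0], 1]
    - [[0, 0, 15], [0, 0, 0], 1]
    - [[-30, -20, 10], [0, 0, 0], 1]
    - [[-50, -20, 10], [0, 0, 0], 1]
    - [[-50, -50, 10], [0, 0, 0], 1]
    - [[-50, -50, 0], [0, 0, 0], 1]
    - [[-20, -50, 0], [0, 0, 0], 1]

```text
time: 9.07
position: [421.8, -172.2, 408.2]
ee_rot: [0.695, 0.719, 0.0, 0.001]
force: [2.7, -1.2, 0.2]
gripper_width: 85.6
```

```bash
python3 - <<'E'
from h import *
s=arm.get_state();print(s["position"],s["ee_rot"],s["gripper_width"])
im=[]
for n in("side","top"):
    a=arm.read_camera(n);im.append(cv2.resize(a["color"][170:290,210:340],(390,360),interpolation=2))
    for o in clay(a,8,150):
        if abs(o[0][1])<130: print(n,o[0].round(1),o[1],np.round(o[2],1),o[3],o[4].mean(0).round(1),len(o[4]))
cv2.imwrite("pics/e1.png",np.hstack(im))
E
```

```text
[ 421.81967285 -172.23693819  408.21972216] [6.95062453e-01 7.18948584e-01 2.46464970e-04 1.02925494e-03] 85.57060860113191
side [534.9 -12.3  55.3] 0.5733895301818848 [39.7 47.7] [292.38509317 233.94409938] [535.4 -13.2  55.4] 161
top [534.5 -12.6  54.9] 89.69727325439453 [47.5 43.3] [282.52519894 236.02387268] [534.4 -13.   54.7] 377
```

View pics/e1.png

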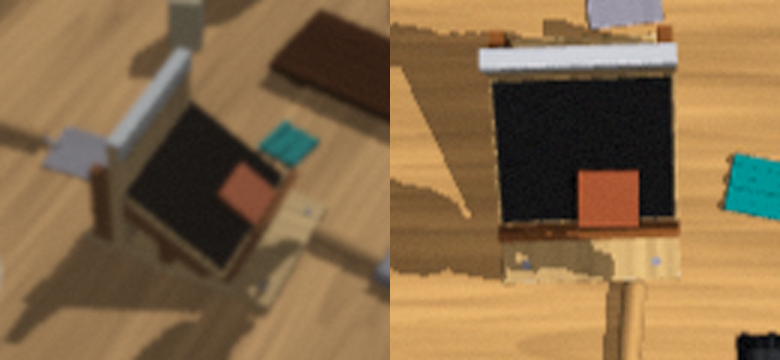

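The drop worked: the tile lies plain face up on the slide near the stop, square to it, at top-view crop px (608,198). Its top centre is about (534,-13,55). I'll approach along the slope normal.

Call:
apply_moves:
  steps:
    - [[-1, 30, -10], [0.2, -6, 0], 0.5]
    - [[-1, 40, -20], [0.2, -6, 0], 0.5]
    - [[-1, 40, -30], [0.2, -6, 0], 0.5]
    - [[-1, 40, -30], [0.2, -6, 0], 0.5]
    - [[-1, 9, -30], [0.2, -6, 0], 0.5]
    - [[0, 0, -30], [0, 0, 0], 0.5]
    - [[0, 0, 0], [0, 0, 0], 0.5]

```text
time: 10.05
position: [417.9, -11.8, 255.4]
ee_rot: [0.672, 0.695, 0.185, 0.178]
force: [0.4, 0.8, -0.3]
gripper_width: 64.2
```

```bash
cat >> h.py <<'E'
from scipy.spatial.transform import Rotation as Ro
def tip(d=168.8):
    s=arm.get_state();R=Ro.from_quat(s["ee_rot"]).as_matrix();print("pos",s["position"].round(1),"x",R[:,0].round(3),"z",R[:,2].round(3),"grip",(s["position"]+R[:,2]*d).round(1),"F",s["force"].round(1),"w",round(s["gripper_width"],1),"t",s["time"],"q",s["joint_positions"].round(2))
E
python3 -c "
from h import *
tip()
a=arm.read_camera('side')
for o in clay(a,8,150):
    if abs(o[0][1])<130: print(o[0].round(1),o[1],np.round(o[2],1),o[4].mean(0).round(1))"
```

```text
pos [417.9 -11.8 255.4] x [-0.034  0.999  0.002] z [ 0.497  0.018 -0.868] grip [501.8  -8.7 108.9] F [ 0.4  0.8 -0.3] w 64.2 t 10.05 q [-0.25  0.14 -1.04 -0.11  0.14 -0.25]
[534.6 -14.3  57.4] 2.228849411010742 [37.7 41.8] [537.7 -10.3  56.7]
```

Call:
apply_moves:
  steps:
    - [[1, -5, 0], [0, 0, 0], 0.5]
    - [[10, 0, -17], [0, 0, 0], 0.5]
    - [[10, 0, -17], [0, 0, 0], 0.5]
    - [[8, 0.5, -14], [0, 0, 0], 0.5]
    - [[4, 0.5, -7], [0, 0, 0], 0.5]
    - [[0, 0, 0], [0, 0, 0], 0.5]

```text
time: 10.85
position: [452.3, -17.0, 201.9]
ee_rot: [0.672, 0.694, 0.186, 0.18]
force: [-0.2, 0.1, -0.3]
gripper_width: 64.1
```

```bash
python3 -c "
from h import *
tip()"
```

```text
pos [452.3 -17.  201.9] x [-0.033  0.999 -0.   ] z [ 0.501  0.016 -0.866] grip [536.8 -14.2  55.8] F [-0.2  0.1 -0.3] w 64.1 t 10.85 q [-0.24  0.33 -1.02 -0.28  0.14 -0.24]
```

Call:
apply_moves:
  steps:
    - [[0.5, 1, -4], [0, 0, 0], 0.5]
    - [[0, 0, 0], [0, 0, 0], -0.2]
    - [[0, 0, 0], [0, 0, 0], -0.2]
    - [[0, 0, 0], [0, 0, 0], -0.2]
    - [[0, 0, 0], [0, 0, 0], -0.2]
  newtons: 25

```text
time: 11.48
position: [452.0, -15.6, 197.7]
ee_rot: [0.672, 0.694, 0.186, 0.18]
force: [-4.8, -0.0, 7.0]
gripper_width: 49.5
```

Call:
apply_moves:
  steps:
    - [[-4, 0, 7], [0, 0, 0], -0.2]
    - [[-10, 0, 18], [0, 0, 0], -0.2]
    - [[-18, 0, 30], [0, 0, 0], -0.2]
    - [[-15, 0, 40], [0, 0, 0], -0.2]
    - [[0, 20, 40], [-0.2, 6, 0], -0.2]
    - [[0, 45, 20], [-0.2, 6, 1], -0.2]
    - [[0, 50, 0], [-0.2, 6, 1], -0.2]
    - [[5, 50, 0], [-0.2, 6, 1], -0.2]
    - [[5, 50, 0], [-0.2, 6, 1], -0.2]
    - [[5, 40, 0], [0, 0, 1.6], -0.2]

```text
time: 12.72
position: [420.4, 241.3, 352.6]
ee_rot: [0.659, 0.752, 0.004, -0.006]
force: [0.6, -0.6, 0.1]
gripper_width: 49.0
```

```bash
python3 - <<'E'
from h import *
tip()
a=arm.read_camera("side")
for o in clay(a,8,300): print(o[0].round(1),o[1],np.round(o[2],1),o[3],o[4].mean(0).round(1))
cv2.imwrite("pics/f1.png",cv2.resize(a["color"][190:370,180:360],(500,500),interpolation=2))
E
```

```text
pos [420.4 241.3 352.6] x [-0.13   0.991  0.014] z [-0.003  0.014 -1.   ] grip [419.8 243.6 183.8] F [ 0.6 -0.6  0.1] w 49.0 t 12.725 q [ 0.36  0.25 -0.44  0.88  0.01  0.23]
[583.8 326.9  42.7] 6.495087146759033 [47.9 45.3] [218.14  314.504] [583.8 326.9  42.7]
[503.5 316.1  43.4] 8.386878967285156 [48.9 48.3] [246.32222222 323.61851852] [502.9 315.2  43.2]
```

View pics/f1.png

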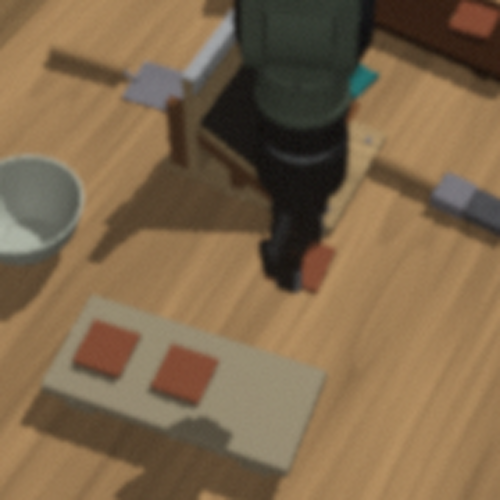

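The picture shows the tile held level at px (315,268), with the free place at about (265,415). Next I move over the place.

Call:
apply_moves:
  steps:
    - [[2, 30, 0], [-0.8, 0, 0], -0.2]
    - [[2, 34, -20], [0, 0, 0], -0.2]
    - [[0, 0, -35], [0, 0, 0], -0.2]
    - [[0, 0, -35], [0, 0, 0], -0.2]
    - [[0, 0, -25], [0, 0, 0], -0.2]
    - [[0, 0, 0], [0, 0, 0], -0.2]

```text
time: 13.52
position: [423.0, 302.6, 236.0]
ee_rot: [0.66, 0.751, -0.002, -0.002]
force: [0.9, 0.5, -0.5]
gripper_width: 48.8
```

```bash
python3 - <<'E'
from h import *
tip()
for n in("side","top"):
    a=arm.read_camera(n)
    for o in clay(a,8,150):
        if o[0][1]>200: print(n,o[0].round(1),o[1],np.round(o[2],1),o[3].round(),np.percentile(o[4],[2,98],axis=0).round(1).tolist())
E
```

```text
pos [423.  302.6 236. ] x [-0.128  0.992 -0.001] z [-0.005 -0.002 -1.   ] grip [422.  302.3  67.2] F [ 0.9  0.5 -0.5] w 48.8 t 13.525 q [ 0.48  0.45 -0.49  0.64  0.    0.35]
side [583.4 327.5  43.1] 8.606982231140137 [48.7 46.1] [218. 314.] [[561.2, 305.1, 38.9], [606.7, 348.4, 47.5]]
side [503.  314.6  43.1] 6.987522125244141 [49.  45.8] [246. 324.] [[479.8, 292.7, 38.8], [525.7, 336.6, 47.7]]
top [583.8 329.8  43.4] 8.239392280578613 [49.4 54.3] [147. 217.] [[560.3, 303.2, 38.1], [608.3, 351.9, 48.0]]
top [503.3 317.2  43.5] 7.809443473815918 [50.2 53.6] [151. 249.] [[478.3, 291.3, 37.1], [527.8, 340.8, 47.9]]
```

Call:
apply_moves:
  steps:
    - [[2.5, 4.5, -10], [0.1, -0.3, 0], -0.2]
    - [[0, 0, -9], [0, 0, 0], -0.2]
    - [[0, 0, -4], [0, 0, 0], -0.2]
    - [[0, 0, -2], [0, 0, 0], -0.2]
    - [[0, 0, 0], [0, 0, 0], -0.2]
    - [[0, 0, 0], [0, 0, 0], -0.2]

```text
time: 14.38
position: [426.8, 307.9, 212.6]
ee_rot: [0.66, 0.751, 0.002, 0.001]
force: [-0.0, -0.5, -0.9]
gripper_width: 48.8
```

Call:
apply_moves:
  steps:
    - [[-1, -0.5, -2], [0, 0, 0], -0.2]
    - [[0, 0, -1.5], [0, 0, 0], -0.2]
    - [[0, 0, 0], [0, 0, 0], -0.2]

```text
time: 14.75
position: [425.6, 307.3, 208.8]
ee_rot: [0.66, 0.751, 0.002, 0.001]
force: [0.1, 0.1, 0.3]
gripper_width: 49.3
```

Call:
apply_moves:
  steps:
    - [[0, 0, -0.7], [0, 0, 0], -0.2]
    - [[0, 0, -0.7], [0, 0, 0], -0.2]
    - [[0, 0, 0], [0, 0, 0], -0.2]

```text
time: 15.12
position: [425.7, 307.4, 208.4]
ee_rot: [0.66, 0.751, 0.002, 0.001]
force: [-1.7, -0.8, 8.3]
gripper_width: 49.1
```

Contact with the shelf at 8 N, so I release gently and rise straight up.

Call:
apply_moves:
  steps:
    - [[0, 0, 0], [0, 0, 0], 0.1]
    - [[0, 0, 0], [0, 0, 0], 0.3]
    - [[0, 0, 0], [0, 0, 0], 0.5]
    - [[0, 0, 0], [0, 0, 0], 0.5]
    - [[0, 0, 15], [0, 0, 0], 0.5]
    - [[0, 0, 30], [0, 0, 0], 0.5]
    - [[0, 0, 40], [0, 0, 0], 0.5]
    - [[0, -20, 40], [0, 0, 0], 0.5]
    - [[0, -60, 30], [0, 0, 0], 0.5]
    - [[0, -60, 0], [0, 0, 0], 0.5]

```text
time: 16.38
position: [426.5, 170.7, 363.9]
ee_rot: [0.659, 0.752, 0.005, 0.003]
force: [1.8, -0.9, 0.3]
gripper_width: 63.8
```

Call:
apply_moves:
  steps:
    - [[-10, -55, 0], [0, 0, 0], 0.5]
    - [[-10, -55, 0], [0, 0, 0], 0.5]
    - [[0, -55, 0], [0, 0, 0], 0.5]
    - [[0, 0, 0], [0, 0, 0], 0.5]

```text
time: 16.88
position: [405.7, 3.4, 361.6]
ee_rot: [0.663, 0.749, 0.002, 0.002]
force: [0.2, 0.2, 0.4]
gripper_width: 63.8
```

```bash
python3 - <<'E'
from h import *
tip();im=[]
for n in("side","top"):
    a=arm.read_camera(n)
    im.append(cv2.resize(a["color"],(400,300),interpolation=3) if n=="side" else cv2.resize(a["color"][190:310,90:250],(400,300),interpolation=2))
    for o in clay(a,8,150): print(n,o[0].round(1),o[1],np.round(o[2],1),o[3].round())
    for t in["bottle","bowl","kiln_post","spatula","brush"]:
        for r in arm.place_of(t,n)[:1]: print(t,w(a,r["centre"]).round())
cv2.imwrite("pics/z1.png",np.hstack(im))
E
```

```text
pos [405.7   3.4 361.6] x [-0.121  0.993  0.   ] z [ 0.006  0.001 -1.   ] grip [406.7   3.6 192.8] F [0.2 0.2 0.4] w 63.8 t 16.875 q [-0.17  0.1  -0.61  0.86  0.   -0.3 ]
side [583.5 326.3  43.2] 7.173049449920654 [49.3 46.9] [218. 314.]
side [425.8 307.1  43. ] 7.867274761199951 [47.8 46.1] [274. 334.]
bottle [ 710. -397.    3.]
bowl [748. 233.   5.]
kiln_post [ 735. -243.    1.]
spatula [788. -20.  -1.]
brush [386. -33.   3.]
top [584.2 329.   43.7] 8.87088394165039 [49.5 54. ] [147. 217.]
top [ 448.2 -276.2   32.3] 3.8183817863464355 [51.3 49.6] [389. 271.]
top [425.  309.5  43.6] 4.373892307281494 [49.8 54.1] [152. 281.]
bottle [ 708. -394.    2.]
bowl [745. 236.   1.]
kiln_post [ 737. -242.    1.]
spatula [787. -11.  -0.]
brush [428. 309.  41.]
```

View pics/z1.png

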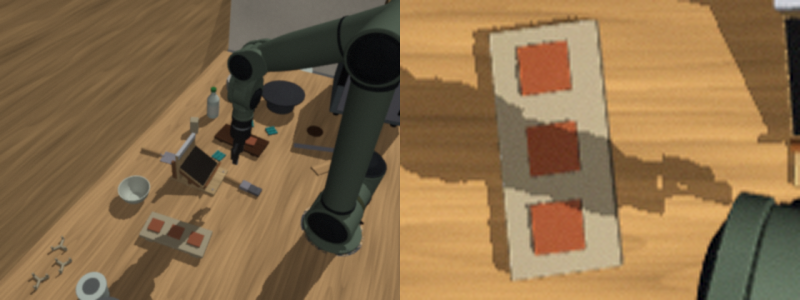

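The picture shows three plain tiles in an even row on the shelf, at top-crop px (545,68), (553,148) and (557,227). The arm is clear of everything. The middle tile is in the arm's shadow, so the colour mask missed it. I'm handing in.

```bash
python3 -c "
from h import *
print(arm.finish_job())"
```

```text
the job is handed in; nothing more can be done
None
```

I dropped the ribbed tile over the nosing and it turned over in one try. I then picked it off the slide along the slope normal and laid it plain face up in the free place at the robot-side end of the shelf. I released it while it rested on the shelf, pressed down with about 8 N. The job was handed in at about 17 s of the 58 s allowed; no verdict was reported.

**Tile position:** The last check put the tile at (425.8, 307.1) from the side camera and (425.0, 309.5) from the top. The target was about (425, 307), so it is within about 3 mm.

**Squareness:** The two cameras disagreed on the tile's yaw, 7.9° (side) and 4.4° (top), against about 7.5° for the shelf. Both are well inside the 0.2 rad (11°) tolerance.

**Other tiles:** The board tile and the far shelf tile measured within 1–2 mm of their starting positions. The middle shelf tile was in the arm's shadow, so it could not be measured at the end. In the picture it is in place, and it had not moved when measured just before placing.

**Other things:** The bottle, bowl, kiln post and spatula showed no shift beyond the networks' error. The brush was unmoved in the side view. The top view gave a false brush position on the shelf, because the arm hid it, so I disregarded that reading.

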